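Hang the ear defenders on their stand

TASK

Put the yellow ear defenders away on their stand: hang them by the headband over the open front part of the bar, well short of the grey stop plate, and let go so that they hang there freely. Then gently push the headband along the bar with the fingers until it rests flat against the stop plate. Keep the ear defenders crown up all the way, do not drop them or bang them on the stand, and leave the other things on the bench alone.

Things in the scene. Friction and masses are not known exactly. Their poses are not given: they have to be found in the camera images.
- headset: Ear defenders, loose, rigid, 0.19 to 0.32 kg: two yellow cups with black cushions and a black headband arch. They stand on the worktop on their cups, crown up. Origin at the underside midway between the cups; z up, y from cup to cup, x through the arch (front and back alike). 190 mm wide in y, 168 mm tall; cups 62 mm in x, 84 mm tall, 106 mm apart inside.
- headset_crown (a point): Centre of the flat underside of the headband's crown, 148 mm above the headset's origin; axes as the headset's. The crown is a straight padded piece, 26 mm wide in x with flat front and back faces, 40 mm long in y, 20 mm thick (top 20 mm above this point). The rest of the band is 26 mm wide too. This point lies on top of the bar when hung.
- stand: Hanging stand, fixed; place and direction vary. Dark base plate 185 x 100 x 10 mm, post at the back, one level round bar of 18 mm, its top 225 mm up. Origin at worktop height under the middle of the open bar; x runs along the bar from the black free end (x = -55 mm, 21 mm cap) to the grey stop plate's face (x = +75 mm; plate 60 mm wide, top at 254 mm). Base from x = -85 to +100 mm.
- stand_bar (a point): Top of the bar in the middle of its open part, straight above the stand's origin (225 mm up); a good place for the crown's underside when first hung. Lifting the cups over the bar would need 148 mm more height: come along the bar from its free end instead. Axes as the stand's.
- stand_home (a point): Top of the bar 62 mm farther along the stand's +x: where headset_crown lies when the band is flat against the stop plate (band half width 13 mm). Axes as the stand's.
- mug: Bystander: white mug, 76 x 105 x 90 mm, at the right. Origin at its underside.
- red_box: Bystander: small red plastic box, 65 x 112 x 58 mm, at the right. Origin at its underside.
- big_bolt: Bystander: large steel bolt standing on its head, 77 mm tall, at the left. Origin at its underside.
- nut_m20: Bystander: steel hexagon nut, 33 mm wide, 16 mm high, at the left. Origin at its underside.
- marker: Bystander: black marker pen lying flat, 130 mm long, 17 mm thick, front left. Origin at its underside.
- driver_teal: Bystander: screwdriver with a teal handle lying flat, 192 mm long, 29 mm thick, at the left. Origin at its underside.
- oiler: Bystander: small bottle with a red tip, 29 mm wide, 90 mm tall, at the back. Origin at its underside.

How it is judged (in metres and radians):
On the way, in this order (a step that is already met when the one before it is completed fails the run):
1. the ear defenders hang freely by the headband on the open front part of the bar, not touched by the robot, the middle of the band at least 25 mm short of where it will finally rest (x of headset_crown in the frame of stand between -0.045 and 0.037 m and y of headset_crown in the frame of stand between -0.02 and 0.02 m and z of headset_crown in the frame of stand between 0.217 and 0.236 m and angle between headset's own z axis and vertical below 0.3 rad and contact force between headset and stand above 0.8 N and contact force between headset and the fingers below 0.05 N and contact force between headset and the arm below 0.05 N), for 0.3 s.
2. while hanging on the bar they are pushed along it by the robot (x of headset_crown in the frame of stand between 0.038 and 0.06 m and y of headset_crown in the frame of stand between -0.02 and 0.02 m and z of headset_crown in the frame of stand between 0.217 and 0.236 m and contact force between headset and stand above 0.5 N and (contact force between headset and the fingers above 0.1 N or contact force between headset and the arm above 0.1 N)), for 0.02 s.
At the end, for the whole second after the job is handed in: The ear defenders hang at rest on the bar by the crown of the headband, crown up within 14 degrees, the band within 5 mm of the stop plate, within 15 mm of centred on the bar and square to the bar within 8.5 degrees (x of headset_crown in the frame of stand above 0.057 m and y of headset_crown in the frame of stand between -0.015 and 0.015 m and z of headset_crown in the frame of stand between 0.217 and 0.236 m and angle between the x axis of headset and the x axis of stand, either way round below 0.15 rad and angle between headset's own z axis and vertical below 0.25 rad and contact force between headset and stand above 0.8 N and linear speed of headset below 0.03 m/s and angular speed of headset below 0.3 rad/s); the robot touches nothing.
It fails at once if the ear defenders are tipped over by more than 45 degrees (angle between headset's own z axis and vertical above 0.79 rad).
It fails at once if the ear defenders are dropped on or banged against the stand (over 60 N) (contact force between headset and stand above 60 N).
It fails at once if another thing on the bench is moved by more than 30 mm (distance of any of mug, red_box, big_bolt, nut_m20, marker, driver_teal, oiler from where it was at the start of the episode above 0.03 m).
It also fails if it takes over 54 s, if anything falls off the work surface, if the arm or the gripper's body presses on something with over 40 N, if the wrist force passes 120 N, or if a joint passes its speed limit or range.

ROBOT

A 6-joint arm with a two-finger parallel gripper is mounted at the origin on a cart in front of the work surface, level with it; the furniture and walls round the work are solid. World frame = base frame: x ahead of the robot, y to its left, z up, the work surface at z = 0. Lengths are in m, angles in degrees, forces in N, time in s.
With the tool pointing down it reaches from about 0.35 to 0.975 m from the base axis. Payload 4.9 kg.
Tool frame: the origin (TCP) lies at the very end of the fingers, on their centre line; the grasp point (between the pads) lies 19 mm behind it; z points along the fingers, y is the line along which they close (so a half turn about z gives the same grasp; the last joint's range is limited). The gripper opens to 85 mm and grips with 20 to 120 N. Pads are 22 mm wide; open, the fingers measure 114 mm over their backs; the gripper's body (76 mm by 85 mm) begins 54 mm behind the grasp point. The pads swing forward as they close: fully open they stand 13 mm farther back than shut.
Start: joints at [-80.271, 3.019, 92.412, -0, 84.569, -6.818], TCP at [0.178, -0.599, 0.231] pointing down, gripper open.
Joint ranges: [-172.51, 172.51], [-57.92, 126.97], [3.15, 148.05], [-58.71, 238.71], [5.1, 150.11], [-179.66, 179.66]. Speed limits (degrees/s): [147.25, 147.25, 180, 180, 180, 180].

INTERFACE

Orientations are given as a 3x3 rotation matrix whose columns are the frame's x, y, z axes.
In Python, from workcell import bot gives the robot as it stands.
- The arm moves only by the shell command python3 -m crank 'ROWS' [FORCE]. ROWS is JSON, a list of rows, each an object of numbers: "tx", "ty", "tz": the shift along the world's x, y, z scaled (see below); "wx", "wy", "wz": the turn, a rotation vector about the world's x, y, z scaled (see below); "grip": the opening, from -1 (shut) to 1 (fully open). A call has 1 to 12 rows; each row shifts and turns the commanded pose from where the row before left it; what a row does not reach is not made up. The controller multiplies each number of a shift by 0.04 m and each number of a turn by 0.1 rad. A row lasts 1/10 s, in which the tool goes at most 50 mm and 8.59 degrees, less where a joint would pass 70% of its speed; a pose out of reach is approached as far as the arm can. A call with a number of a shift or a turn outside -1 to 1 is refused whole. A call with a gripper value outside its range is refused whole. The fingers move at their own pace and stop on an object; FORCE is the grip in N (left out, the last holds). Time passes only in rows, so rows that do not move let the fingers close. It gives the time, the measured TCP pose, the force, the opening and the grip force at its end, in the units of the state.
- bot.state(): the state, without advancing time (a new reading comes with each control period).
- bot.get_image(name): name is "scene" or "top"; returns a dict with "pixels" (400x640x3 uint8, red, green, blue), "intrinsics" (3x3 intrinsics, pixels), "cam_to_world" (4x4, takes a point from camera to world coordinates). Camera axes: x right, y up, looking along -z (the intrinsics and any distortion apply to the point x, -y, -z); pixel columns grow to the right and rows downward; lengths in m; the calibration is good to about 2 mm. A picture is of the moment at which its call begins. There is no depth.
- bot.hand_in(): hands the job in; it is judged then, once.
The state is a dict: "time_s": time; "qpos": joint angles; "joint_vel": joint speeds; "joint_torque": joint torques, N m; "position": TCP position; "tool_rot": TCP orientation; "ft_force": force on the tool from outside, world axes, zero at the start; "wrist_torque": the same for the moment, N m; "width": finger opening in m; "grasp_force": force on a finger pad.
Only numpy, scipy, OpenCV 4.12 (cv2) and the standard library are available. Lean on these libraries where they do the work, as an engineer would, in place of code of your own. Each camera call takes 0.05 s, during which the arm holds its last target. There are 200 camera calls.

## Working session

There is one attempt and no reset: what is moved stays moved. The work goes in short steps, Python scripts to look and compute and a shell command to move; the robot and the scene stay as the last step left them, time stands still between calls to the robot, and variables do not carry over. Pictures are saved under pics/ and viewed, at most 10 in all, crops included, and the job is handed in when it is done.

```bash
mkdir -p pics; ls; python3 - <<'E'
from workcell import bot
import cv2,numpy as np,pickle
for n in("scene","top"):
    d=bot.get_image(n); cv2.imwrite(f"pics/{n}0.png",d["pixels"][:,:,::-1]); pickle.dump(d,open(n+"0.pkl","wb"))
    print(n,np.round(d["intrinsics"],1).tolist(),np.round(d["cam_to_world"],3).tolist())
    print(d.keys())
print(bot.state())
E
```

```text
pics
scene [[434.7, 0.0, 320.9], [0.0, 434.7, 206.9], [0.0, 0.0, 1.0]] [[-0.803, 0.277, -0.528, -0.055], [-0.596, -0.35, 0.722, 0.842], [0.015, 0.895, 0.446, 0.683], [0.0, 0.0, 0.0, 1.0]]
dict_keys(['pixels', 'intrinsics', 'cam_to_world'])
top [[405.0, 0.0, 318.2], [0.0, 405.0, 201.4], [0.0, 0.0, 1.0]] [[0.001, 0.991, -0.134, 0.439], [-1.0, 0.004, 0.02, -0.008], [0.02, 0.134, 0.991, 1.272], [0.0, 0.0, 0.0, 1.0]]
dict_keys(['pixels', 'intrinsics', 'cam_to_world'])
{'time_s': 0.1, 'qpos': array([-8.02727338e+01,  3.05363151e+00,  9.24854129e+01, -8.68377605e-05,
        8.45704119e+01, -6.81895960e+00]), 'joint_vel': array([-0.02080838, -0.14755622, -0.1893599 , -0.07765881,  0.02162834,
       -0.06071983]), 'joint_torque': array([-7.81183826e-04, -3.94904244e+01, -3.71365643e+01, -2.30302776e-04,
        3.85642677e-03, -7.48483558e-06]), 'position': array([ 0.1778863 , -0.59854528,  0.23017191]), 'tool_rot': array([[ 9.58590277e-01,  2.84788652e-01, -3.24260561e-04],
       [ 2.84788747e-01, -9.58588455e-01,  1.88265183e-03],
       [ 2.25325446e-04, -1.89703750e-03, -9.99998175e-01]]), 'ft_force': array([-0.15115653, -0.50476509,  0.56571178]), 'wrist_torque': array([-0.01419889, -0.07087878,  0.06435967]), 'grasp_force': 0.0, 'width': 0.0851021701710568}
```

View pics/scene0.png

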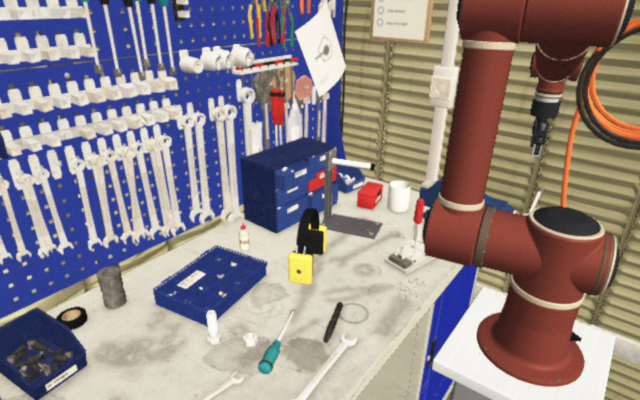

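View pics/top0.png

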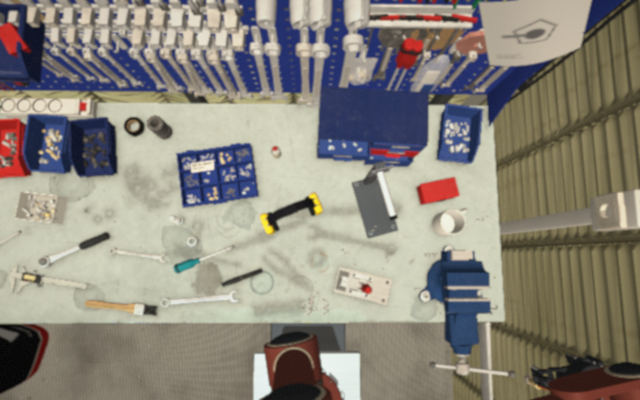

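The scene view shows the headset at about (308,250), with the stand's bar running from (333,161) to its black end at (375,167). In the top view the cups are at (266,222) and (317,203), and the bar runs from (380,178) to (391,217). I'll enlarge crops of both for the measurement.

```bash
python3 - <<'E'
import cv2,numpy as np
a=cv2.imread("pics/top0.png")[160:245,250:410]; b=cv2.imread("pics/scene0.png")[140:295,270:400]
a=cv2.resize(a,None,fx=5,fy=5,interpolation=cv2.INTER_CUBIC);cv2.imwrite("pics/topc.png",a)
b=cv2.resize(b,None,fx=3.8,fy=3.8,interpolation=cv2.INTER_CUBIC);cv2.imwrite("pics/scenec.png",b)
E
```

```text
(no output)
```

View pics/topc.png

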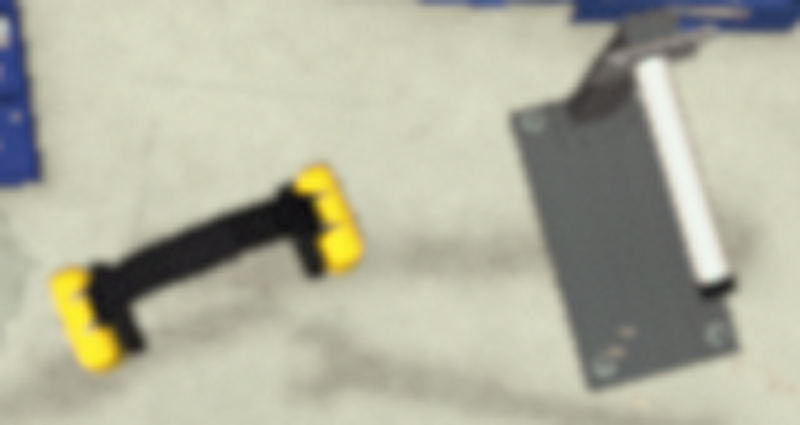

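View pics/scenec.png

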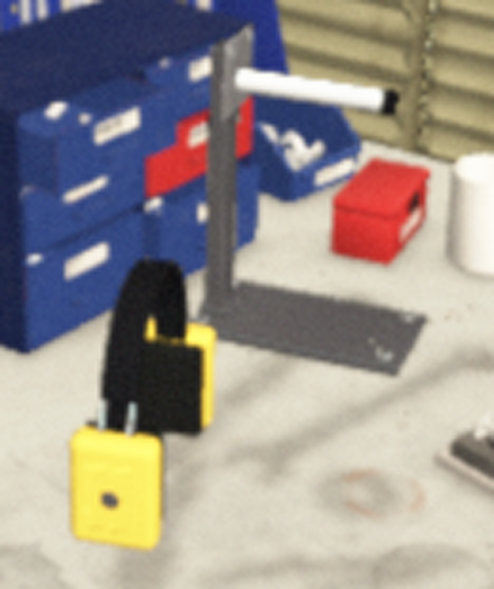

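```bash
cat > h.py <<'E'
import numpy as np,cv2,pickle
def ray(d,u,v):
    K=d["intrinsics"];T=np.array(d["cam_to_world"]);x=np.linalg.inv(K)@[u,v,1.]
    return T[:3,3],T[:3,:3]@[x[0],-x[1],-x[2]]
def plane(d,u,v,z):
    o,r=ray(d,u,v);return o+r*(z-o[2])/r[2]
def tri(d1,p1,d2,p2):
    o1,r1=ray(d1,*p1);o2,r2=ray(d2,*p2)
    s=np.linalg.lstsq(np.c_[r1,-r2],o2-o1,rcond=None)[0]
    a,b=o1+s[0]*r1,o2+s[1]*r2;return (a+b)/2,np.linalg.norm(a-b)
def proj(d,p):
    T=np.linalg.inv(np.array(d["cam_to_world"]));c=T[:3,:3]@p+T[:3,3];q=d["intrinsics"]@[c[0],-c[1],-c[2]];return q[:2]/q[2]
E
python3 - <<'E'
from h import *
np.set_printoptions(precision=4,suppress=True)
t=pickle.load(open("top0.pkl","rb"));s=pickle.load(open("scene0.pkl","rb"))
T=lambda x,y:(250+(x+.5)/5-.5,160+(y+.5)/5-.5)
S=lambda x,y:(270+(x+.5)/3.8-.5,140+(y+.5)/3.8-.5)
f=plane(t,*T(716,290),.216);b=plane(t,*T(650,62),.216)
print("bar",f,b,np.linalg.norm(f-b),np.degrees(np.arctan2(*(b-f)[1::-1])))
print("tri cap",tri(t,T(715,283),s,S(391,101)),"root",tri(t,T(650,62),s,S(241,80)))
c=[plane(t,*T(*p),.01) for p in((513,113),(592,390),(738,350))]
print("base",c,np.linalg.norm(c[0]-c[1]),np.linalg.norm(c[2]-c[1]),(c[0]+c[2])/2)
e=c[0]-c[1];print(np.degrees(np.arctan2(e[1],e[0])))
im=t["pixels"];hsv=cv2.cvtColor(im,cv2.COLOR_RGB2HSV)
m=cv2.inRange(hsv,(20,130,120),(35,255,255));m[:160]=0;m[245:]=0;m[:,:250]=0;m[:,340:]=0
n,l,st,ce=cv2.connectedComponentsWithStats(m)
P=[]
for i in range(1,n):
    if st[i,4]>20: P.append(plane(t,*ce[i],.08));print("cup",ce[i],st[i,4],P[-1])
v=P[0]-P[1];print("dist",np.linalg.norm(v),"dir",np.degrees(np.arctan2(v[1],v[0])),"mid",(P[0]+P[1])/2)
# black band over bench
k=cv2.inRange(hsv,(0,0,0),(180,255,60));k[:185]=0;k[235:]=0;k[:,:275]=0;k[:,306:]=0
ys,xs=np.nonzero(k);
pc=[plane(t,*T(x,y),.168)for x,y in((155,263),(245,222))];print("band",pc,(pc[0]+pc[1])/2)
E
```

```text
bar [ 0.5397 -0.2253  0.216 ] [ 0.6616 -0.1929  0.216 ] 0.12610680310222203 14.888547915561867
tri cap (array([ 0.5412, -0.2261,  0.2162]), np.float64(0.005096429987659195)) root (array([ 0.6607, -0.1937,  0.2151]), np.float64(0.002615938597673798))
base [array([ 0.6716, -0.1411,  0.01  ]), array([ 0.4966, -0.1886,  0.01  ]), array([ 0.5217, -0.2805,  0.01  ])] 0.18132035439514896 0.09530304736541144 [ 0.5966 -0.2108  0.01  ]
15.17976770500713
cup [315.9653 203.4514] 144 [ 0.5941 -0.0254  0.08  ]
cup [266.4867 223.9667] 150 [0.5328 0.12   0.08  ]
dist 0.15777716645204712 dir -67.1276257948103 mid [0.5635 0.0473 0.08  ]
band [array([0.5582, 0.0726, 0.168 ]), array([0.581 , 0.0236, 0.168 ])] [0.5696 0.0481 0.168 ]
```

Stand: origin about (0.590, -0.212), bar heading 15°. Triangulating the bar gives z of 0.215–0.216, which matches the sizes given. Headset: about (0.569, 0.048), x axis at 23°. I'll move above it with the closing axis along the headset's x.

```bash
python3 -m crank '[{"tz":0.8},{"tz":0.8},{"tz":0.8},{"tx":0.57,"ty":0.95,"wz":1},{"tx":0.57,"ty":0.95,"wz":1},{"tx":0.57,"ty":0.95,"wz":1},{"tx":0.57,"ty":0.95,"wz":1},{"tx":0.57,"ty":0.95,"wz":1},{"tx":0.57,"ty":0.95,"wz":1},{"tx":0.57,"ty":0.95,"wz":1},{"tx":0.57,"ty":0.95,"wz":1},{"tx":0.57,"ty":0.95,"wz":1}]'
python3 -m crank '[{"tx":0.57,"ty":0.95,"wz":1},{"tx":0.57,"ty":0.95,"wz":1},{"tx":0.57,"ty":0.95,"wz":1},{"tx":0.57,"ty":0.95,"wz":1},{"tx":0.57,"ty":0.95,"wz":1},{"tx":0.57,"ty":0.95,"wz":1},{"tx":0.57,"ty":0.95,"wz":1},{},{}]'
python3 - <<'E'
from workcell import bot
import pickle,cv2
for n in("scene","top"):
    d=bot.get_image(n);pickle.dump(d,open(n+"1.pkl","wb"));cv2.imwrite(f"pics/{n}1.png",d["pixels"][:,:,::-1])
print(bot.state()["tool_rot"])
E
```

```text
[[ 9.58583975e-01  2.84809978e-01 -1.98061988e-04]
 [ 2.84809996e-01 -9.58583156e-01  1.26422961e-03]
 [ 1.70206322e-04 -1.26828028e-03 -9.99999181e-01]]validation failed for argument at $[0]...
validation failed for argument at $[0]...
```

The rows probably need every key, so I'll write them all out.

```bash
python3 -m crank '[{"tx":0,"ty":0,"tz":0.8,"wx":0,"wy":0,"wz":0,"grip":1},{"tx":0,"ty":0,"tz":0.8,"wx":0,"wy":0,"wz":0,"grip":1},{"tx":0,"ty":0,"tz":0.8,"wx":0,"wy":0,"wz":0,"grip":1},{"tx":0.57,"ty":0.95,"tz":0,"wx":0,"wy":0,"wz":1,"grip":1},{"tx":0.57,"ty":0.95,"tz":0,"wx":0,"wy":0,"wz":1,"grip":1},{"tx":0.57,"ty":0.95,"tz":0,"wx":0,"wy":0,"wz":1,"grip":1},{"tx":0.57,"ty":0.95,"tz":0,"wx":0,"wy":0,"wz":1,"grip":1},{"tx":0.57,"ty":0.95,"tz":0,"wx":0,"wy":0,"wz":1,"grip":1},{"tx":0.57,"ty":0.95,"tz":0,"wx":0,"wy":0,"wz":1,"grip":1},{"tx":0.57,"ty":0.95,"tz":0,"wx":0,"wy":0,"wz":1,"grip":1},{"tx":0.57,"ty":0.95,"tz":0,"wx":0,"wy":0,"wz":1,"grip":1}]'
```

```text
time_s: 1.3
position: [0.3609, -0.2934, 0.3272]
tool_rot: [[0.46, 0.888, 0.0], [0.888, -0.46, -0.0], [0.0, 0.0, -1.0]]
ft_force: [0.4, -0.1, 0.2]
width: 0.0858
grasp_force: 0.0
```

```bash
python3 -m crank '[{"tx":0.58,"ty":0.95,"tz":0,"wx":0,"wy":0,"wz":1,"grip":1},{"tx":0.58,"ty":0.95,"tz":0,"wx":0,"wy":0,"wz":1,"grip":1},{"tx":0.58,"ty":0.95,"tz":0,"wx":0,"wy":0,"wz":1,"grip":1},{"tx":0.58,"ty":0.95,"tz":0,"wx":0,"wy":0,"wz":1,"grip":1},{"tx":0.58,"ty":0.95,"tz":0,"wx":0,"wy":0,"wz":1,"grip":1},{"tx":0.58,"ty":0.95,"tz":0,"wx":0,"wy":0,"wz":1,"grip":1},{"tx":0.58,"ty":0.95,"tz":0,"wx":0,"wy":0,"wz":1,"grip":1},{"tx":0.58,"ty":0.95,"tz":0,"wx":0,"wy":0,"wz":1,"grip":1},{"tx":0.58,"ty":0.95,"tz":0,"wx":0,"wy":0,"wz":0.8,"grip":1},{"tx":0,"ty":0,"tz":-1,"wx":0,"wy":0,"wz":0,"grip":1},{"tx":0,"ty":0,"tz":-1,"wx":0,"wy":0,"wz":0,"grip":1},{"tx":0,"ty":0,"tz":0,"wx":0,"wy":0,"wz":0,"grip":1}]'
python3 - <<'E'
from workcell import bot
import pickle,cv2
from h import *
for n in("scene","top"):
    d=bot.get_image(n);pickle.dump(d,open(n+"1.pkl","wb"));cv2.imwrite(f"pics/{n}1.png",d["pixels"][:,:,::-1])
    print(proj(d,bot.state()["position"]))
a=cv2.imread("pics/scene1.png")[130:300,240:400];cv2.imwrite("pics/s1c.png",cv2.resize(a,None,fx=3.5,fy=3.5,interpolation=cv2.INTER_CUBIC))
E
```

```text
time_s: 2.5
position: [0.5655, 0.0476, 0.2397]
tool_rot: [[-0.388, 0.921, -0.013], [0.921, 0.388, 0.001], [0.006, -0.012, -1.0]]
ft_force: [-0.9, 0.0, -0.7]
width: 0.0854
grasp_force: 0.0
[308.18030574 184.14624023]
[288.54210636 204.78765156]
```

View pics/s1c.png

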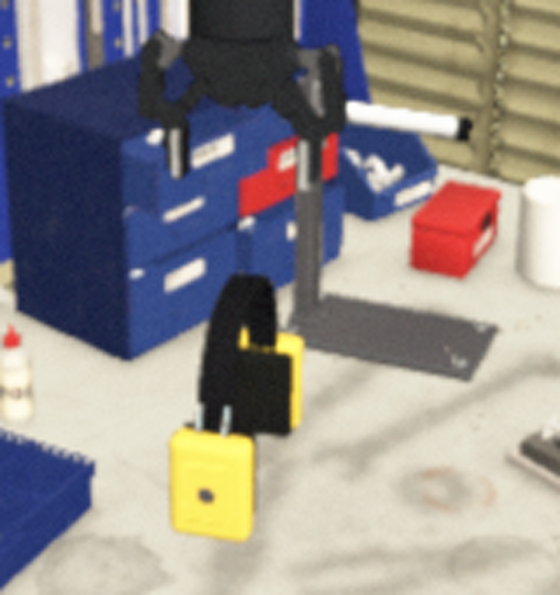

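The fingers, at crop (178,165) and (310,180), straddle the crown at (245,290) symmetrically. I'll go down.

```bash
python3 -m crank '[{"tx":0,"ty":0,"tz":-0.8,"wx":0,"wy":0,"wz":0,"grip":1},{"tx":0,"ty":0,"tz":-0.8,"wx":0,"wy":0,"wz":0,"grip":1},{"tx":0,"ty":0,"tz":-0.6,"wx":0,"wy":0,"wz":0,"grip":1},{"tx":0,"ty":0,"tz":0,"wx":0,"wy":0,"wz":0,"grip":1},{"tx":0,"ty":0,"tz":0,"wx":0,"wy":0,"wz":0,"grip":1},{"tx":0,"ty":0,"tz":0,"wx":0,"wy":0,"wz":0,"grip":1}]' 30
python3 - <<'E'
from workcell import bot
import pickle,cv2
from h import *
d=bot.get_image("scene");print(proj(d,bot.state()["position"]))
a=d["pixels"][130:300,240:400,::-1];cv2.imwrite("pics/s2c.png",cv2.resize(a,None,fx=3.5,fy=3.5,interpolation=cv2.INTER_CUBIC))
E
```

```text
time_s: 3.2
position: [0.5713, 0.0466, 0.163]
tool_rot: [[-0.387, 0.922, 0.006], [0.922, 0.387, -0.0], [-0.002, 0.005, -1.0]]
ft_force: [-0.1, -1.0, 0.7]
width: 0.0855
grasp_force: 0.0
[307.03916696 212.11380381]
```

View pics/s2c.png

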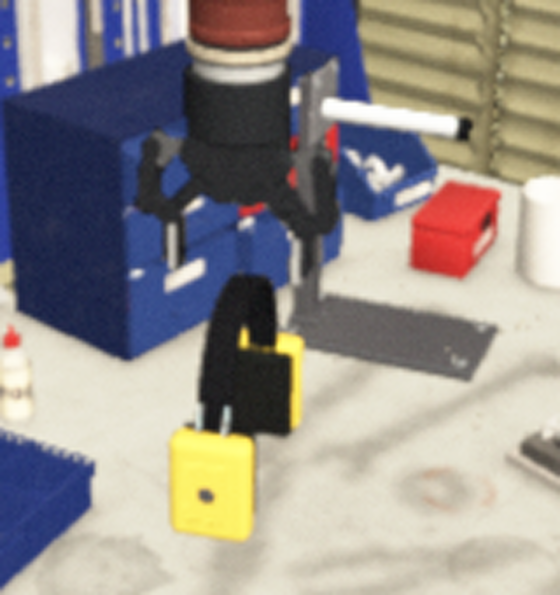

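```bash
python3 -m crank '[{"tx":0,"ty":0,"tz":-0.28,"wx":0,"wy":0,"wz":0,"grip":1},{"tx":0,"ty":0,"tz":0,"wx":0,"wy":0,"wz":0,"grip":0},{"tx":0,"ty":0,"tz":0,"wx":0,"wy":0,"wz":0,"grip":-0.2},{"tx":0,"ty":0,"tz":0,"wx":0,"wy":0,"wz":0,"grip":-1},{"tx":0,"ty":0,"tz":0,"wx":0,"wy":0,"wz":0,"grip":-1},{"tx":0,"ty":0,"tz":0,"wx":0,"wy":0,"wz":0,"grip":-1},{"tx":0,"ty":0,"tz":0,"wx":0,"wy":0,"wz":0,"grip":-1},{"tx":0,"ty":0,"tz":0,"wx":0,"wy":0,"wz":0,"grip":-1},{"tx":0,"ty":0,"tz":0,"wx":0,"wy":0,"wz":0,"grip":-1},{"tx":0,"ty":0,"tz":0,"wx":0,"wy":0,"wz":0,"grip":-1},{"tx":0,"ty":0,"tz":0,"wx":0,"wy":0,"wz":0,"grip":-1}]' 35
python3 - <<'E'
from workcell import bot
import pickle,cv2
for n in("scene","top"):
    d=bot.get_image(n);pickle.dump(d,open(n+"2.pkl","wb"))
    if n=="scene":
        a=d["pixels"][130:300,240:400,::-1];cv2.imwrite("pics/s3c.png",cv2.resize(a,None,fx=3.5,fy=3.5,interpolation=cv2.INTER_CUBIC))
E
```

```text
time_s: 4.35
position: [0.5693, 0.0468, 0.1484]
tool_rot: [[-0.388, 0.922, 0.0], [0.922, 0.388, -0.0], [-0.0, 0.0, -1.0]]
ft_force: [-1.3, -0.8, 1.3]
width: 0.0247
grasp_force: 36.7
```

View pics/s3c.png

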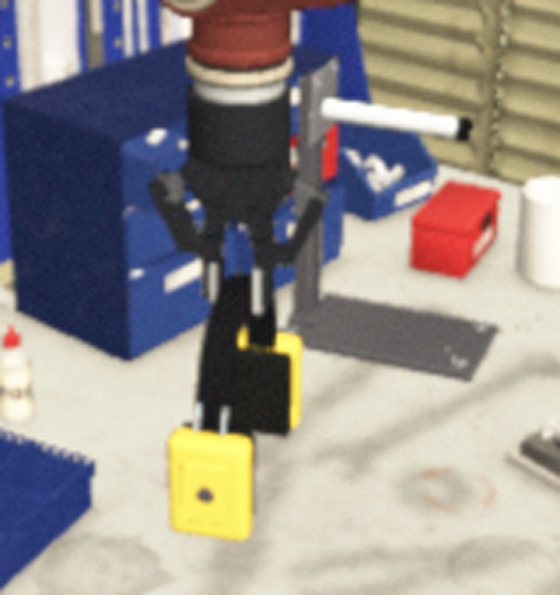

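The grip is good, but the tips are only about 1–2 mm above the crown's underside. I'll grip again about 6 mm higher and then lift.

```bash
python3 -m crank '[{"tx":0,"ty":0,"tz":0,"wx":0,"wy":0,"wz":0,"grip":-0.1},{"tx":0,"ty":0,"tz":0,"wx":0,"wy":0,"wz":0,"grip":-0.1},{"tx":0,"ty":0,"tz":0.14,"wx":0,"wy":0,"wz":0,"grip":-0.1},{"tx":0,"ty":0,"tz":0,"wx":0,"wy":0,"wz":0,"grip":-0.1},{"tx":0,"ty":0,"tz":0,"wx":0,"wy":0,"wz":0,"grip":-0.1},{"tx":0,"ty":0,"tz":0,"wx":0,"wy":0,"wz":0,"grip":-1},{"tx":0,"ty":0,"tz":0,"wx":0,"wy":0,"wz":0,"grip":-1},{"tx":0,"ty":0,"tz":0,"wx":0,"wy":0,"wz":0,"grip":-1},{"tx":0,"ty":0,"tz":0,"wx":0,"wy":0,"wz":0,"grip":-1},{"tx":0,"ty":0,"tz":0,"wx":0,"wy":0,"wz":0,"grip":-1}]' 40
```

```text
time_s: 5.45
position: [0.5693, 0.0468, 0.1539]
tool_rot: [[-0.388, 0.922, 0.0], [0.922, 0.388, -0.0], [-0.0, 0.0, -1.0]]
ft_force: [-0.4, -0.1, 2.1]
width: 0.0248
grasp_force: 40.6
```

```bash
python3 -m crank '[{"tx":0,"ty":0,"tz":0.2,"wx":0,"wy":0,"wz":0,"grip":-1},{"tx":0,"ty":0,"tz":0.4,"wx":0,"wy":0,"wz":0,"grip":-1},{"tx":0,"ty":0,"tz":0.5,"wx":0,"wy":0,"wz":0,"grip":-1},{"tx":0,"ty":0,"tz":0.5,"wx":0,"wy":0,"wz":0,"grip":-1},{"tx":0,"ty":0,"tz":0.5,"wx":0,"wy":0,"wz":0,"grip":-1},{"tx":0,"ty":0,"tz":0.3,"wx":0,"wy":0,"wz":0,"grip":-1},{"tx":0,"ty":0,"tz":0.15,"wx":0,"wy":0,"wz":0,"grip":-1},{"tx":-0.3,"ty":-0.4,"tz":0,"wx":0,"wy":0,"wz":-0.3,"grip":-1},{"tx":-0.5,"ty":-0.5,"tz":0,"wx":0,"wy":0,"wz":-0.3,"grip":-1},{"tx":-0.5,"ty":-0.5,"tz":0,"wx":0,"wy":0,"wz":-0.3,"grip":-1},{"tx":-0.5,"ty":-0.5,"tz":0,"wx":0,"wy":0,"wz":-0.3,"grip":-1},{"tx":-0.45,"ty":-0.5,"tz":0,"wx":0,"wy":0,"wz":-0.16,"grip":-1}]'
python3 -m crank '[{"tx":0,"ty":-0.5,"tz":0,"wx":0,"wy":0,"wz":0,"grip":-1},{"tx":0,"ty":-0.5,"tz":0,"wx":0,"wy":0,"wz":0,"grip":-1},{"tx":0,"ty":-0.5,"tz":0,"wx":0,"wy":0,"wz":0,"grip":-1},{"tx":0,"ty":-0.5,"tz":0,"wx":0,"wy":0,"wz":0,"grip":-1},{"tx":0,"ty":-0.5,"tz":0,"wx":0,"wy":0,"wz":0,"grip":-1},{"tx":0,"ty":-0.5,"tz":0,"wx":0,"wy":0,"wz":0,"grip":-1},{"tx":0,"ty":-0.5,"tz":0,"wx":0,"wy":0,"wz":0,"grip":-1},{"tx":0,"ty":-0.5,"tz":0,"wx":0,"wy":0,"wz":0,"grip":-1},{"tx":0,"ty":-0.5,"tz":0,"wx":0,"wy":0,"wz":0,"grip":-1},{"tx":0,"ty":-0.3,"tz":0,"wx":0,"wy":0,"wz":0,"grip":-1},{"tx":0,"ty":0,"tz":0,"wx":0,"wy":0,"wz":0,"grip":-1},{"tx":0,"ty":0,"tz":0,"wx":0,"wy":0,"wz":0,"grip":-1}]'
python3 - <<'E'
from workcell import bot
import pickle,cv2
from h import *
o=[]
for n in("scene","top"):
    d=bot.get_image(n);pickle.dump(d,open(n+"3.pkl","wb"));print(proj(d,bot.state()["position"]))
    a=d["pixels"][:,:,::-1];a=a[110:260,310:440] if n=="scene" else a[150:275,330:460]
    o.append(cv2.resize(a,(400,int(400*a.shape[0]/a.shape[1])),interpolation=cv2.INTER_CUBIC))
h=max(x.shape[0] for x in o);o=[cv2.copyMakeBorder(x,0,h-x.shape[0],0,0,cv2.BORDER_CONSTANT) for x in o]
cv2.imwrite("pics/p3.png",np.hstack(o))
E
```

```text
time_s: 6.65
position: [0.4778, -0.0495, 0.2548]
tool_rot: [[-0.258, 0.966, -0.002], [0.966, 0.258, 0.0], [0.001, -0.001, -1.0]]
ft_force: [-0.1, -0.1, -2.7]
width: 0.0251
grasp_force: 40.2
time_s: 7.85
position: [0.479, -0.2406, 0.2553]
tool_rot: [[-0.259, 0.966, -0.001], [0.966, 0.259, 0.001], [0.001, -0.0, -1.0]]
ft_force: [-0.6, 0.5, -3.1]
width: 0.0251
grasp_force: 40.3
[393.67939887 156.93916764]
[402.51143316 240.1465364 ]
```

View pics/p3.png

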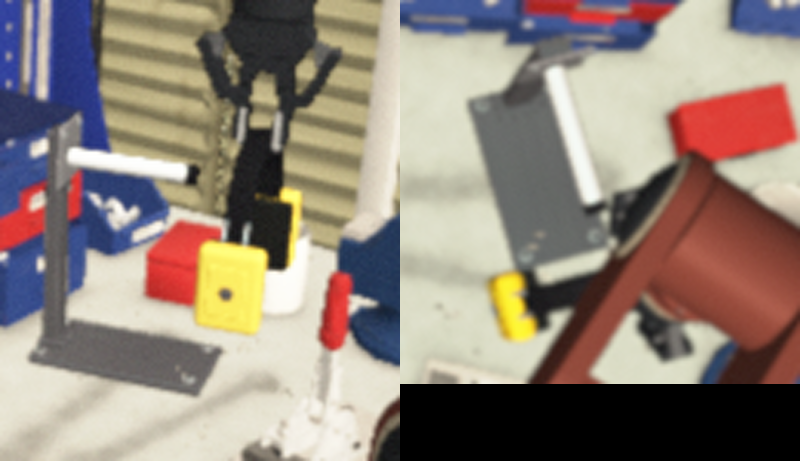

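The headset hangs crown up in the fingers, just in front of the bar's free end at left-panel (192,173). The left cup shows in the top view at panel (512,305). From that cup I'll check the lateral offset from the bar line.

```bash
python3 - <<'E'
from h import *
np.set_printoptions(precision=4,suppress=True)
from workcell import bot
p=bot.state()["position"];print(p)
t=pickle.load(open("top3.pkl","rb"))
hsv=cv2.cvtColor(t["pixels"],cv2.COLOR_RGB2HSV);m=cv2.inRange(hsv,(20,130,120),(35,255,255));m[:230]=0;m[265:]=0;m[:,:350]=0;m[:,380:]=0
ys,xs=np.nonzero(m);c=plane(t,xs.mean(),ys.mean(),p[2]-.154+.08)
a=np.radians(15);n=np.array([-np.sin(a),np.cos(a),0]);u=np.array([np.cos(a),np.sin(a),0])
mid=c-.0789*n
print(len(xs),c,"mid",mid,"tcp-mid along u,n",(p-mid)@u,(p-mid)@n)
# original grip: cup mid vs tcp
q=np.array([.5693,.0468,0])-np.array([.5635,.0473,0]);b=np.radians(22.8)
print("orig",q@[np.cos(b),np.sin(b),0],q@[-np.sin(b),np.cos(b),0])
S=np.array([.5905,-.212,0])
print("stand frame tcp",(p-S)@u,(p-S)@n,"mid",(mid-S)@n)
# bar line in this image: white mask
w=cv2.inRange(hsv,(0,0,190),(180,60,255));w[:170]=0;w[218:]=0;w[:,:372]=0;w[:,398:]=0
y,x=np.nonzero(w);P=np.array([plane(t,i,j,.22) for i,j in zip(x,y)]);print(len(x),"bar n",np.median((P-S)@n),"range u",((P-S)@u).min(),((P-S)@u).max())
L=cv2.fitLine(P[:,:2].astype(np.float32),cv2.DIST_HUBER,0,.01,.01).ravel();print(np.degrees(np.arctan(L[1]/L[0])),L)
E
```

```text
[ 0.4792 -0.2403  0.2555]
222 [ 0.457  -0.158   0.1815] mid [ 0.4775 -0.2342  0.1815] tcp-mid along u,n 0.0001158867680269226 -0.006326691681779798
orig 0.005153048485987277 -0.0027085219772164586
stand frame tcp -0.11481465336674572 0.001502312329411632 mid 0.007829004011191434
629 bar n -0.00935754499307043 range u -0.04622999617607106 0.07405694587938956
4.7881513 [ 0.9965  0.0835  0.6161 -0.2171]
```

```bash
python3 - <<'E'
from h import *
for k in("top0.pkl","top3.pkl"):
    t=pickle.load(open(k,"rb"));g=t["pixels"].min(2)
    a=np.radians(15);n=np.array([-np.sin(a),np.cos(a),0]);u=np.array([np.cos(a),np.sin(a),0]);S=np.array([.5905,-.212,0])
    for th in(215,230):
        w=np.uint8(g>th);w[:168]=0;w[222:]=0;w[:,:372]=0;w[:,400:]=0
        N,l,st,_=cv2.connectedComponentsWithStats(w);i=1+np.argmax(st[1:,4]);y,x=np.nonzero(l==i)
        P=np.array([plane(t,i,j,.22) for i,j in zip(x,y)]);L=cv2.fitLine(P[:,:2].astype(np.float32),cv2.DIST_HUBER,0,.001,.001).ravel()
        s=(P-S)@u;print(k,th,len(x),"n",((P-S)@n).mean(),"u",s.min(),s.max(),"ang",np.degrees(np.arctan(L[1]/L[0])))
E
```

```text
top0.pkl 215 184 n 0.0009020159383415547 u -0.0437045634200996 0.07270444783338927 ang 15.408632
top0.pkl 230 115 n 0.0010747276711115957 u -0.04303152009944201 0.07078166911951865 ang 15.468735
top3.pkl 215 221 n 0.0009336788214013358 u -0.045557051562655555 0.0733807309840387 ang 15.392857
top3.pkl 230 160 n 0.001021770591532418 u -0.0437045634200996 0.07270444783338927 ang 15.390202
```

```bash
python3 -m crank '[{"tx":0.15,"ty":0.03,"tz":0,"wx":0,"wy":0,"wz":0.05,"grip":-1},{"tx":0.25,"ty":0.06,"tz":0,"wx":0,"wy":0,"wz":0,"grip":-1},{"tx":0.3,"ty":0.07,"tz":0,"wx":0,"wy":0,"wz":0,"grip":-1},{"tx":0.3,"ty":0.07,"tz":0,"wx":0,"wy":0,"wz":0,"grip":-1},{"tx":0.3,"ty":0.07,"tz":0,"wx":0,"wy":0,"wz":0,"grip":-1},{"tx":0.3,"ty":0.07,"tz":0,"wx":0,"wy":0,"wz":0,"grip":-1},{"tx":0.3,"ty":0.07,"tz":0,"wx":0,"wy":0,"wz":0,"grip":-1},{"tx":0.3,"ty":0.07,"tz":0,"wx":0,"wy":0,"wz":0,"grip":-1},{"tx":0.3,"ty":0.07,"tz":0,"wx":0,"wy":0,"wz":0,"grip":-1},{"tx":0.18,"ty":0.05,"tz":0,"wx":0,"wy":0,"wz":0,"grip":-1},{"tx":0,"ty":0,"tz":0,"wx":0,"wy":0,"wz":0,"grip":-1},{"tx":0,"ty":0,"tz":0,"wx":0,"wy":0,"wz":0,"grip":-1}]'
python3 -m crank '[{"tx":0,"ty":0,"tz":-0.12,"wx":0,"wy":0,"wz":0,"grip":-1},{"tx":0,"ty":0,"tz":-0.12,"wx":0,"wy":0,"wz":0,"grip":-1},{"tx":0,"ty":0,"tz":-0.12,"wx":0,"wy":0,"wz":0,"grip":-1},{"tx":0,"ty":0,"tz":-0.08,"wx":0,"wy":0,"wz":0,"grip":-1},{"tx":0,"ty":0,"tz":-0.05,"wx":0,"wy":0,"wz":0,"grip":-1},{"tx":0,"ty":0,"tz":0,"wx":0,"wy":0,"wz":0,"grip":-1},{"tx":0,"ty":0,"tz":0,"wx":0,"wy":0,"wz":0,"grip":-1}]'
python3 - <<'E'
from workcell import bot
import pickle,cv2
from h import *
o=[]
for n in("scene","top"):
    d=bot.get_image(n);pickle.dump(d,open(n+"4.pkl","wb"))
    a=d["pixels"][:,:,::-1];a=a[110:250,300:430] if n=="scene" else a[150:275,330:460]
    o.append(cv2.resize(a,(400,int(400*a.shape[0]/a.shape[1])),interpolation=cv2.INTER_CUBIC))
h=max(x.shape[0] for x in o);o=[cv2.copyMakeBorder(x,0,h-x.shape[0],0,0,cv2.BORDER_CONSTANT) for x in o]
cv2.imwrite("pics/p4.png",np.hstack(o))
E
```

```text
time_s: 9.15
position: [0.5863, -0.2159, 0.2556]
tool_rot: [[-0.264, 0.965, -0.001], [0.965, 0.264, 0.0], [0.0, -0.001, -1.0]]
ft_force: [-0.6, -0.6, -2.0]
width: 0.0247
grasp_force: 40.3
time_s: 9.85
position: [0.5865, -0.2159, 0.2362]
tool_rot: [[-0.264, 0.965, 0.0], [0.965, 0.264, -0.0], [-0.0, 0.0, -1.0]]
ft_force: [-1.6, 0.3, -2.4]
width: 0.025
grasp_force: 40.3
```

View pics/p4.png

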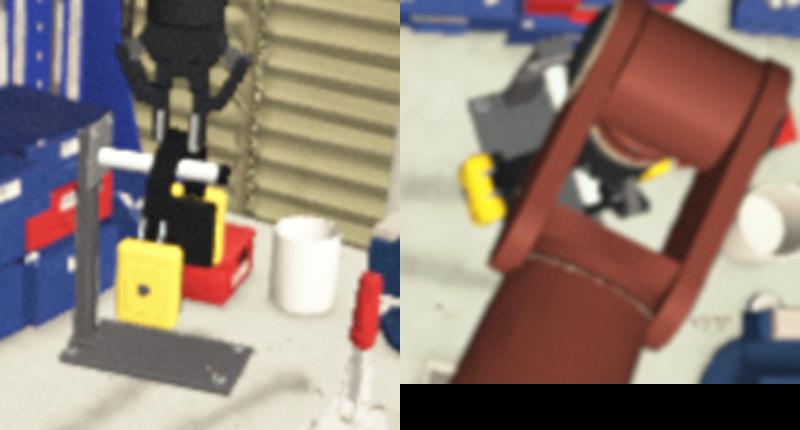

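The band straddles the open part of the bar (left panel: bar y≈165, band x≈170). I'll lower in small steps until the force shows contact.

```bash
for i in 1; do python3 -m crank '[{"tx":0,"ty":0,"tz":-0.04,"wx":0,"wy":0,"wz":0,"grip":-1},{"tx":0,"ty":0,"tz":-0.03,"wx":0,"wy":0,"wz":0,"grip":-1},{"tx":0,"ty":0,"tz":-0.03,"wx":0,"wy":0,"wz":0,"grip":-1},{"tx":0,"ty":0,"tz":0,"wx":0,"wy":0,"wz":0,"grip":-1},{"tx":0,"ty":0,"tz":0,"wx":0,"wy":0,"wz":0,"grip":-1}]';done
python3 -m crank '[{"tx":0,"ty":0,"tz":-0.03,"wx":0,"wy":0,"wz":0,"grip":-1},{"tx":0,"ty":0,"tz":0,"wx":0,"wy":0,"wz":0,"grip":-1},{"tx":0,"ty":0,"tz":0,"wx":0,"wy":0,"wz":0,"grip":-1}]'
```

```text
time_s: 10.45
position: [0.5864, -0.2159, 0.232]
tool_rot: [[-0.264, 0.965, -0.0], [0.965, 0.264, 0.0], [0.0, -0.0, -1.0]]
ft_force: [0.6, -0.2, -1.7]
width: 0.025
grasp_force: 40.3
time_s: 10.75
position: [0.5864, -0.2159, 0.231]
tool_rot: [[-0.264, 0.965, 0.0], [0.965, 0.264, -0.0], [-0.0, 0.0, -1.0]]
ft_force: [-0.7, 0.5, -3.1]
width: 0.0252
grasp_force: 40.3
```

```bash
python3 -m crank '[{"tx":0,"ty":0,"tz":-0.025,"wx":0,"wy":0,"wz":0,"grip":-1},{"tx":0,"ty":0,"tz":0,"wx":0,"wy":0,"wz":0,"grip":-1},{"tx":0,"ty":0,"tz":0,"wx":0,"wy":0,"wz":0,"grip":-1}]'
python3 -m crank '[{"tx":0,"ty":0,"tz":0,"wx":0,"wy":0,"wz":0,"grip":-1}]'
```

```text
time_s: 11.05
position: [0.5865, -0.216, 0.2307]
tool_rot: [[-0.264, 0.965, 0.0], [0.965, 0.264, -0.0], [-0.0, 0.0, -1.0]]
ft_force: [-2.9, 0.8, 3.0]
width: 0.0248
grasp_force: 40.8
time_s: 11.15
position: [0.5865, -0.2159, 0.2307]
tool_rot: [[-0.264, 0.965, 0.0], [0.965, 0.264, -0.0], [-0.0, 0.0, -1.0]]
ft_force: [-2.1, 0.4, 3.7]
width: 0.0248
grasp_force: 40.9
```

Contact came at the expected height. I'll open in steps, wait, then rise.

```bash
python3 -m crank '[{"tx":0,"ty":0,"tz":0,"wx":0,"wy":0,"wz":0,"grip":-0.3},{"tx":0,"ty":0,"tz":0,"wx":0,"wy":0,"wz":0,"grip":-0.1},{"tx":0,"ty":0,"tz":0,"wx":0,"wy":0,"wz":0,"grip":0.1},{"tx":0,"ty":0,"tz":0,"wx":0,"wy":0,"wz":0,"grip":0.2},{"tx":0,"ty":0,"tz":0,"wx":0,"wy":0,"wz":0,"grip":0.2},{"tx":0,"ty":0,"tz":0,"wx":0,"wy":0,"wz":0,"grip":0.2},{"tx":0,"ty":0,"tz":0,"wx":0,"wy":0,"wz":0,"grip":0.2},{"tx":0,"ty":0,"tz":0,"wx":0,"wy":0,"wz":0,"grip":0.2},{"tx":0,"ty":0,"tz":0,"wx":0,"wy":0,"wz":0,"grip":0.2},{"tx":0,"ty":0,"tz":0,"wx":0,"wy":0,"wz":0,"grip":0.2},{"tx":0,"ty":0,"tz":0,"wx":0,"wy":0,"wz":0,"grip":0.2},{"tx":0,"ty":0,"tz":0,"wx":0,"wy":0,"wz":0,"grip":0.2}]' 30
python3 -m crank '[{"tx":0,"ty":0,"tz":0.2,"wx":0,"wy":0,"wz":0,"grip":0.2},{"tx":0,"ty":0,"tz":0.4,"wx":0,"wy":0,"wz":0,"grip":0.2},{"tx":0,"ty":0,"tz":0.4,"wx":0,"wy":0,"wz":0,"grip":0.2},{"tx":0,"ty":0,"tz":0.4,"wx":0,"wy":0,"wz":0,"grip":0.2},{"tx":0,"ty":0,"tz":0,"wx":0,"wy":0,"wz":0,"grip":-1},{"tx":0,"ty":0,"tz":0,"wx":0,"wy":0,"wz":0,"grip":-1},{"tx":0,"ty":0,"tz":0,"wx":0,"wy":0,"wz":0,"grip":-1},{"tx":0,"ty":0,"tz":0,"wx":0,"wy":0,"wz":0,"grip":-1},{"tx":0,"ty":0,"tz":0,"wx":0,"wy":0,"wz":0,"grip":-1}]'
python3 - <<'E'
from workcell import bot
import pickle,cv2
from h import *
o=[]
d=bot.get_image("scene");pickle.dump(d,open("scene5.pkl","wb"));print(proj(d,bot.state()["position"]))
a=d["pixels"][110:250,300:430,::-1]
cv2.imwrite("pics/p5.png",cv2.resize(a,None,fx=4,fy=4,interpolation=cv2.INTER_CUBIC))
E
```

```text
time_s: 12.35
position: [0.5864, -0.2159, 0.2299]
tool_rot: [[-0.264, 0.965, 0.0], [0.965, 0.264, -0.0], [-0.0, 0.0, -1.0]]
ft_force: [0.1, -0.2, -0.2]
width: 0.0514
grasp_force: 0.0
time_s: 13.25
position: [0.5861, -0.2157, 0.2848]
tool_rot: [[-0.264, 0.965, -0.002], [0.965, 0.264, 0.001], [0.001, -0.001, -1.0]]
ft_force: [-0.2, -0.5, -1.3]
width: -0.0001
grasp_force: 0.0
[358.25824428 141.79490406]
```

View pics/p5.png

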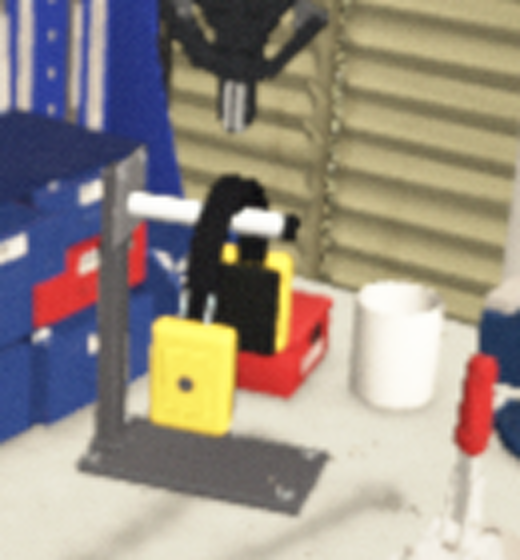

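It hangs freely: band at crop (225,215), upright, fingers clear. Next I move the closed fingers in front of the band, over the bar line.

```bash
python3 -m crank '[{"tx":-0.38,"ty":-0.07,"tz":0,"wx":0,"wy":0,"wz":0,"grip":-1},{"tx":-0.38,"ty":-0.07,"tz":0,"wx":0,"wy":0,"wz":0,"grip":-1},{"tx":-0.38,"ty":-0.07,"tz":0,"wx":0,"wy":0,"wz":0,"grip":-1},{"tx":0,"ty":0,"tz":0,"wx":0,"wy":0,"wz":0,"grip":-1},{"tx":0,"ty":0,"tz":-0.4,"wx":0,"wy":0,"wz":0,"grip":-1},{"tx":0,"ty":0,"tz":-0.4,"wx":0,"wy":0,"wz":0,"grip":-1},{"tx":0,"ty":0,"tz":-0.3,"wx":0,"wy":0,"wz":0,"grip":-1},{"tx":0,"ty":0,"tz":-0.2,"wx":0,"wy":0,"wz":0,"grip":-1},{"tx":0,"ty":0,"tz":0,"wx":0,"wy":0,"wz":0,"grip":-1},{"tx":0,"ty":0,"tz":0,"wx":0,"wy":0,"wz":0,"grip":-1}]'
python3 -m crank '[{"tx":0.12,"ty":0.033,"tz":0,"wx":0,"wy":0,"wz":0,"grip":-1},{"tx":0.12,"ty":0.033,"tz":0,"wx":0,"wy":0,"wz":0,"grip":-1},{"tx":0.1,"ty":0.028,"tz":0,"wx":0,"wy":0,"wz":0,"grip":-1},{"tx":0.1,"ty":0.028,"tz":0,"wx":0,"wy":0,"wz":0,"grip":-1},{"tx":0.1,"ty":0.028,"tz":0,"wx":0,"wy":0,"wz":0,"grip":-1},{"tx":0.1,"ty":0.028,"tz":0,"wx":0,"wy":0,"wz":0,"grip":-1},{"tx":0.1,"ty":0.028,"tz":0,"wx":0,"wy":0,"wz":0,"grip":-1}]'
```

```text
time_s: 14.3
position: [0.5409, -0.2243, 0.2337]
tool_rot: [[-0.264, 0.965, -0.0], [0.965, 0.264, 0.0], [0.0, -0.0, -1.0]]
ft_force: [0.0, -0.0, 0.0]
width: 0.0002
grasp_force: 0.0
time_s: 15.0
position: [0.5706, -0.2162, 0.2341]
tool_rot: [[-0.264, 0.965, -0.0], [0.965, 0.264, -0.0], [-0.0, -0.0, -1.0]]
ft_force: [-2.4, -0.9, 2.0]
width: -0.0
grasp_force: 1.7
```

```bash
python3 -m crank '[{"tx":0.1,"ty":0.028,"tz":0,"wx":0,"wy":0,"wz":0,"grip":-1},{"tx":0.1,"ty":0.028,"tz":0,"wx":0,"wy":0,"wz":0,"grip":-1},{"tx":0.1,"ty":0.028,"tz":0,"wx":0,"wy":0,"wz":0,"grip":-1},{"tx":0.1,"ty":0.028,"tz":0,"wx":0,"wy":0,"wz":0,"grip":-1},{"tx":0.1,"ty":0.028,"tz":0,"wx":0,"wy":0,"wz":0,"grip":-1},{"tx":0.1,"ty":0.028,"tz":0,"wx":0,"wy":0,"wz":0,"grip":-1},{"tx":0.1,"ty":0.028,"tz":0,"wx":0,"wy":0,"wz":0,"grip":-1},{"tx":0.1,"ty":0.028,"tz":0,"wx":0,"wy":0,"wz":0,"grip":-1},{"tx":0.08,"ty":0.022,"tz":0,"wx":0,"wy":0,"wz":0,"grip":-1}]'
python3 - <<'E'
from workcell import bot
from h import *
for n in("top","scene"):
    d=bot.get_image(n);pickle.dump(d,open(n+"6.pkl","wb"))
t=pickle.load(open("scene6.pkl","rb"));hsv=cv2.cvtColor(t["pixels"],cv2.COLOR_RGB2HSV);m=cv2.inRange(hsv,(20,130,120),(35,255,255));m[:150]=0;m[240:]=0;m[:,:315]=0;m[:,400:]=0
_,l,s,c=cv2.connectedComponentsWithStats(m);print(s[1:],c[1:])
E
```

```text
time_s: 15.9
position: [0.6059, -0.2061, 0.234]
tool_rot: [[-0.264, 0.965, 0.0], [0.965, 0.264, -0.0], [-0.0, -0.0, -1.0]]
ft_force: [-3.8, -0.1, 3.8]
width: 0.0003
grasp_force: 2.3
[[341 169   5   5  19]
 [352 171   7  24  85]
 [322 186  21  30 512]] [[343.42105263 170.94736842]
 [356.10588235 181.07058824]
 [332.22265625 200.65039062]]
```

```bash
python3 -m crank '[{"tx":0.05,"ty":0.014,"tz":0,"wx":0,"wy":0,"wz":0,"grip":-1},{"tx":0.05,"ty":0.014,"tz":0,"wx":0,"wy":0,"wz":0,"grip":-1},{"tx":0.05,"ty":0.014,"tz":0,"wx":0,"wy":0,"wz":0,"grip":-1},{"tx":0.05,"ty":0.014,"tz":0,"wx":0,"wy":0,"wz":0,"grip":-1},{"tx":0.05,"ty":0.014,"tz":0,"wx":0,"wy":0,"wz":0,"grip":-1},{"tx":0.05,"ty":0.014,"tz":0,"wx":0,"wy":0,"wz":0,"grip":-1}]'
python3 -m crank '[{"tx":0.025,"ty":0.007,"tz":0,"wx":0,"wy":0,"wz":0,"grip":-1},{"tx":0.025,"ty":0.007,"tz":0,"wx":0,"wy":0,"wz":0,"grip":-1}]'
```

```text
time_s: 16.6
position: [0.6178, -0.2028, 0.2339]
tool_rot: [[-0.264, 0.965, 0.0], [0.965, 0.264, -0.0], [-0.0, -0.0, -1.0]]
ft_force: [-3.4, -1.7, 3.4]
width: 0.0
grasp_force: 2.1
time_s: 16.8
position: [0.6197, -0.2023, 0.2339]
tool_rot: [[-0.264, 0.965, -0.0], [0.965, 0.264, -0.0], [-0.0, -0.0, -1.0]]
ft_force: [-3.2, -0.7, 3.1]
width: -0.0001
grasp_force: 2.1
```

```bash
python3 -m crank '[{"tx":0.025,"ty":0.007,"tz":0,"wx":0,"wy":0,"wz":0,"grip":-1},{"tx":0.025,"ty":0.007,"tz":0,"wx":0,"wy":0,"wz":0,"grip":-1}]'
python3 -m crank '[{"tx":0.025,"ty":0.007,"tz":0,"wx":0,"wy":0,"wz":0,"grip":-1}]'
```

```text
time_s: 17.0
position: [0.6216, -0.2017, 0.2339]
tool_rot: [[-0.264, 0.965, -0.0], [0.965, 0.264, 0.0], [0.0, -0.0, -1.0]]
ft_force: [-3.3, -1.5, 3.0]
width: -0.0003
grasp_force: 2.1
time_s: 17.1
position: [0.6226, -0.2016, 0.2339]
tool_rot: [[-0.264, 0.965, -0.0], [0.965, 0.264, -0.0], [-0.0, -0.0, -1.0]]
ft_force: [-3.8, -1.9, 4.1]
width: -0.0001
grasp_force: 2.5
```

```bash
python3 -m crank '[{"tx":0.025,"ty":0.007,"tz":0,"wx":0,"wy":0,"wz":0,"grip":-1}]'
python3 -m crank '[{"tx":0.025,"ty":0.007,"tz":0,"wx":0,"wy":0,"wz":0,"grip":-1}]'
```

```text
time_s: 17.2
position: [0.6232, -0.2016, 0.2338]
tool_rot: [[-0.264, 0.965, -0.001], [0.965, 0.264, -0.001], [-0.0, -0.002, -1.0]]
ft_force: [-7.2, -3.5, 4.1]
width: -0.0003
grasp_force: 4.2
time_s: 17.3
position: [0.6233, -0.2016, 0.2338]
tool_rot: [[-0.263, 0.965, -0.004], [0.965, 0.263, -0.001], [-0.0, -0.004, -1.0]]
ft_force: [-10.5, -3.0, 6.6]
width: -0.0001
grasp_force: 6.0
```

```bash
python3 -m crank '[{"tx":0.025,"ty":0.007,"tz":0,"wx":0,"wy":0,"wz":0,"grip":-1}]'
```

```text
time_s: 17.4
position: [0.6234, -0.2016, 0.2338]
tool_rot: [[-0.263, 0.965, -0.006], [0.965, 0.263, -0.001], [0.0, -0.007, -1.0]]
ft_force: [-13.1, -3.7, 5.9]
width: -0.0001
grasp_force: 7.8
```

The fingers stopped at u=0.0345, exactly where the band should meet the stop plate, and the force rose to 13 N. I'll back off gently.

```bash
python3 -m crank '[{"tx":0,"ty":0,"tz":0,"wx":0,"wy":0,"wz":0,"grip":-1},{"tx":-0.03,"ty":-0.008,"tz":0,"wx":0,"wy":0,"wz":0,"grip":-1},{"tx":-0.03,"ty":-0.008,"tz":0,"wx":0,"wy":0,"wz":0,"grip":-1},{"tx":-0.03,"ty":-0.008,"tz":0,"wx":0,"wy":0,"wz":0,"grip":-1},{"tx":-0.05,"ty":-0.014,"tz":0,"wx":0,"wy":0,"wz":0,"grip":-1},{"tx":-0.2,"ty":-0.055,"tz":0,"wx":0,"wy":0,"wz":0,"grip":-1},{"tx":-0.4,"ty":-0.11,"tz":0,"wx":0,"wy":0,"wz":0,"grip":-1},{"tx":-0.4,"ty":-0.11,"tz":0.3,"wx":0,"wy":0,"wz":0,"grip":-1},{"tx":-0.6,"ty":-0.16,"tz":0.8,"wx":0,"wy":0,"wz":0,"grip":-1},{"tx":-0.6,"ty":-0.16,"tz":0.8,"wx":0,"wy":0,"wz":0,"grip":-1},{"tx":-0.8,"ty":-0.2,"tz":0.8,"wx":0,"wy":0,"wz":0,"grip":-1},{"tx":-0.8,"ty":-0.2,"tz":0.5,"wx":0,"wy":0,"wz":0,"grip":-1}]'
python3 -m crank '[{"tx":-0.5,"ty":-0.9,"tz":0.2,"wx":0,"wy":0,"wz":0,"grip":-1},{"tx":-0.5,"ty":-0.9,"tz":0.2,"wx":0,"wy":0,"wz":0,"grip":-1},{"tx":-0.5,"ty":-0.9,"tz":0,"wx":0,"wy":0,"wz":0,"grip":-1},{"tx":0,"ty":-0.9,"tz":0,"wx":0,"wy":0,"wz":0,"grip":-1},{"tx":0,"ty":-0.9,"tz":0,"wx":0,"wy":0,"wz":0,"grip":-1},{"tx":0,"ty":-0.9,"tz":0,"wx":0,"wy":0,"wz":0,"grip":-1},{"tx":0,"ty":0,"tz":0,"wx":0,"wy":0,"wz":0,"grip":-1},{"tx":0,"ty":0,"tz":0,"wx":0,"wy":0,"wz":0,"grip":-1}]'
python3 - <<'E'
from workcell import bot
from h import *
for n in("top","scene"):
    d=bot.get_image(n);pickle.dump(d,open(n+"7.pkl","wb"))
    hsv=cv2.cvtColor(d["pixels"],cv2.COLOR_RGB2HSV);m=cv2.inRange(hsv,(20,130,120),(35,255,255));m[:140]=0;m[240:]=0;m[:,:310]=0;m[:,430:]=0
    _,l,s,c=cv2.connectedComponentsWithStats(m);print(n,s[1:].tolist(),c[1:].round(1).tolist())
    if n=="top":
        P=[plane(d,*c[i],.157) for i in range(1,len(s)) if s[i,4]>40];print(np.round(P,4))
        if len(P)==2:
            v=P[0]-P[1];mid=(P[0]+P[1])/2;a=np.radians(15.3);r=mid[:2]-[.5905,-.212]
            print("dist",np.linalg.norm(v),"xdir",np.degrees(np.arctan2(v[1],v[0]))+90,"u,n",r@[np.cos(a),np.sin(a)],r@[-np.sin(a),np.cos(a)])
E
```

```text
time_s: 18.6
position: [0.4672, -0.2421, 0.3645]
tool_rot: [[-0.265, 0.964, 0.003], [0.964, 0.265, -0.002], [-0.002, 0.003, -1.0]]
ft_force: [0.5, -0.7, 0.6]
width: 0.0001
grasp_force: 0.0
time_s: 19.4
position: [0.4077, -0.4581, 0.3769]
tool_rot: [[-0.263, 0.965, -0.0], [0.965, 0.263, 0.002], [0.002, 0.0, -1.0]]
ft_force: [0.5, 0.5, 0.6]
width: 0.0002
grasp_force: 0.0
top [[398, 164, 12, 24, 143], [343, 179, 15, 23, 213]] [[404.1, 176.2], [349.4, 190.2]]
[[ 0.6623 -0.2721  0.157 ]
 [ 0.6219 -0.1175  0.157 ]]
dist 0.15976036687770723 xdir 14.653048340231692 u,n 0.05426789871602034 0.0029799499640508903
scene [[335, 168, 6, 5, 21], [347, 170, 7, 24, 84], [317, 186, 21, 29, 519]] [[337.7, 170.2], [350.6, 179.7], [327.3, 199.6]]
```

Yaw is off by less than 1° and the lateral offset is about 3 mm. u is about 0.060 after correcting the known cup-face bias, and the hard stop was felt at the plate. Handing in.

```bash
python3 -c "
from workcell import bot
print(bot.hand_in())"
```

```text
the job is handed in; nothing more can be done
None
```

I hung the ear defenders on the bar, let go so they hung freely, pushed them until the force showed the stop plate, and handed the job in at about 19 s; the hand-in returned no verdict.

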